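# Slide the tin along the fence into its sprung holder

## Task

The wide round tin has to be held fast in the sprung holder at the end of the wooden fence. Push it straight up against the fence first, then push it along the fence, touching the fence all the way, past the sprung catch until it is firmly home against the holder's cork stop and the catch keeps it there. Push gently (never more than about 25 N), keep the tin flat on the table, and leave the ink bottle, the tape roll and the eraser where they are.

Things in the scene. Friction and masses are not known exactly. Their poses are not given: they have to be found in the camera images.
- tin: Closed plain metal screw-lid tin standing upright, 94 mm diameter (radius 47), 56 mm high, 0.3 to 0.55 kg, too wide to grasp. Origin: centre of its underside, z up; yaw means nothing. Starts 15 to 45 mm clear of the fence, 90 to 140 mm before the fence's middle. A push of about 1 to 3 N slides it; pushed off-centre while free it rolls off the pusher.
- fence: Fixed wooden fence, 340 long, 45 high, 14 mm thick; low flange (8 mm high, to 48 mm behind the face) on the far side. Origin: table level, on the guide face, mid-length. x is square to the face, away from the tin's side: the tin touches the fence when its centre is at x = -47 mm. y runs along the fence (-170 to +170 mm) towards the holder: push the tin towards +y.
- home_near (a point): Point on the fence's face at table level, at fence y = +50 mm: nearest place for the tin's home centre. The holder (fixed aluminium bracket, 44 mm high, on the fence) is clamped anew each time and NOT measured: home, touching the cork stop across the track, the tin's centre lies between this point and home_far along the fence.
- home_far (a point): As home_near, at fence y = +75 mm: the farthest place for the tin's home centre. An arm of the holder, 103 to 125 mm out from the guide face, reaches back alongside the tin to 38 mm before its home centre (a finger behind the tin stays clear of it) and carries the sprung catch.
- catch (a joint): Upright steel nose (radius 8, 13 to 39 mm above the table), 19 mm before the tin's home centre. 0 = sprung out, grows (m) as the tin presses it away from the fence; spring 1.5 N + 0.2 N/mm. Peaks at about 6 mm as the tin passes, rests at about 2.5 mm behind its shoulder when fully home. Passing takes a 6 to 13 N push; then push on until the stop is felt: it does not jump home by itself.
- ink_bottle: Square dark ink bottle with a black cap, 44x44x56 mm, loose, behind the fence. Origin at the centre of its underside. Leave it.
- tape_roll: Roll of paper tape lying flat, 72 mm across, 19 mm high, loose, beyond the holder. Origin at the centre of its underside. Leave it.
- eraser: Eraser, 20x42x13 mm, loose, on the robot's side of the holder. Origin at the centre of its underside. Leave it.
Not all that is in view belongs to the job. Leave any orange or purple look-alike of the tin alone.

How it is judged:
On the way, in this order (a step that is already met when the one before it is completed fails the run):
1. the tin stands against the fence (within 4 mm), still on the open stretch before the holder (x of tin in the frame of fence above -0.051 m and y of tin in the frame of fence below -0.03 m), for 0.1 s.
2. the tin, against the fence, presses the catch back (more than 4.5 mm) (value of joint catch above 0.0045 m and x of tin in the frame of fence above -0.053 m).
At the end, for the whole second after the job is handed in: The tin rests flat and still in the holder, against the fence (within 3 mm) and home against the stop (within about 2.5 mm), its centre more than 45 mm past the fence's middle, with the catch out behind its shoulder, lightly on it (catch value 1 to 3.6 mm) (value of joint catch between 0.001 and 0.0036 m and y of tin in the frame of fence above 0.045 m and x of tin in the frame of fence above -0.05 m and height (world z) of tin below 0.004 m and angle between tin's own z axis and vertical below 0.05 rad and linear speed of tin below 0.01 m/s); the robot touches nothing.
It fails at once if the tin strays more than 10 mm from the fence once it is less than 60 mm before the fence's middle (y of tin in the frame of fence above -0.06 m and x of tin in the frame of fence below -0.057 m).
It fails at once if the robot pushes the tin with more than 25 N (contact force between any of the fingers, the arm and tin above 25 N).
It fails at once if the tin is lifted (over 8 mm) or tipped (over 0.2 rad) (height (world z) of tin above 0.008 m or angle between tin's own z axis and vertical above 0.2 rad).
It fails at once if the ink bottle, the tape roll or the eraser is moved more than 15 mm (distance of any of ink_bottle, tape_roll, eraser from where it was at the start of the episode above 0.015 m).
It also fails if it takes over 64 s, if anything falls off the work surface, if the arm or the gripper's body presses on something with over 40 N, if the wrist force passes 120 N, or if a joint passes its speed limit or range.

## Robot

A 6-joint arm with a two-finger parallel gripper is mounted at the origin on a cart in front of the work surface, level with it; the furniture and walls round the work are solid. World frame = base frame: x ahead of the robot, y to its left, z up, the work surface at z = 0. Lengths are in m, angles in rad, forces in N, time in s.
With the tool pointing down it reaches from about 0.25 to 0.725 m from the base axis. Payload 4 kg.
Tool frame: the origin (TCP) lies between the finger pads; the fingertips stand 11 mm ahead of it and the grasp point (between the pads) lies 8 mm behind it (bot.tip_extent is the distance from the TCP to the fingertips, in m); z points along the fingers, y is the line along which they close (so a half turn about z gives the same grasp; the last joint's range is limited). The gripper opens to 85 mm and grips with 20 to 120 N. Pads are 22 mm wide; open, the fingers measure 114 mm over their backs; the gripper's body (76 mm by 85 mm) begins 54 mm behind the grasp point. The pads swing forward as they close: fully open they stand 13 mm farther back than shut.
Start: joints at [1.326, 0.241, 0.005, 1.335, 0, 1.571], TCP at [0.121, 0.485, 0.242] pointing down, gripper open.
Joint ranges: [-2.72, 2.72], [-1.05, 1.87], [-1.09, 1.28], [-1.99, 2.15], [-1.42, 1.44], [-3.14, 3.14]. Speed limits (rad/s): [2.79, 2.79, 3.14, 3.14, 3.14, 3.14].

## Interface

Orientations are given as a unit quaternion [x, y, z, w].
In Python, from workcell import bot gives the robot as it stands. The module is installed in compiled form; this text tells all that it offers.
- The arm moves only by the tool drive_tool, never from a script. Its argument "rows" is a list of rows, each an object of numbers: "dx", "dy", "dz": the shift along the tool's x, y, z in units of 50 mm (1.0 is 50 mm); "wx", "wy", "wz": the turn, a rotation vector about the tool's x, y, z in units of 5 degrees (1.0 is 5 degrees); "hand": the finger opening in mm, from 0 to 85.4. A call has 1 to 20 rows; each row is the pose to reach, as a shift and turn from the pose commanded when the call began, along the tool's axes at that moment; what a row does not reach only later rows make up. A row lasts 1/10 s, in which the tool goes at most 50 mm and 8.59 degrees, less where a joint would pass 70% of its speed; a pose out of reach is approached as far as the arm can. A call with a gripper value outside its range is refused whole. The fingers move at their own pace and stop on an object; the grip force is fixed at half the most. Time passes only in rows, so rows that repeat a pose let the fingers close. It gives the time, the measured TCP pose, the force, the opening and the grip force at its end, in the units of the state.
- bot.get_obs(): the state, without advancing time (a new reading comes with each control period).
- bot.camera(name): name is "side" or "top" or "wrist"; returns the picture (420x560x3 uint8, red, green, blue); there is no depth.
- bot.get_calibration(name): a dict with "vfov" (degrees; the focal length in pixels is half the picture's height over the tangent of half this angle, whatever the lens; pixels are square), "cx", "cy" (the principal point, pixels), "origin" and "rotation" of the camera in the world; the wrist camera has in their place "mount" (4x4, takes a point from camera to tool coordinates, whose origin is the TCP and whose axes are the flange's). Camera axes: x right, y up, looking along -z (the intrinsics and any distortion apply to the point x, -y, -z); pixel columns grow to the right and rows downward; lengths in m; the calibration is good to about 2 mm. The wrist camera is an equidistant fisheye: a pixel r from the principal point sees the ray r / f radians off the axis. A picture is of the moment at which its call begins: read the wrist's pose just before it. get_calibration takes no time and is no camera call.
- bot.job_done(): hands the job in; it is judged then, once.
Trained networks look in the newest picture that a camera, given by its name, has taken for a name from the list of things; names that differ only in an ending like _2 or _b are one class to them, and where a whole thing is asked for, a point or a joint stands for the part that bears it (a point fixed in the world has none). Each returns a list of dicts, best first, with "score" (0 to 1); they miss things now and then, are a little off and sometimes report something else, mostly with a low value. They report only what shows in the picture. A call takes as long as a camera call. They do not tell look-alikes from the thing itself.
- bot.look_for(camera, thing): "extent" ([centre column, centre row, width, height] in pixels, round what is visible of it).
- bot.outline_of(camera, thing): "region" (420x560 bool, what is visible of it) and "extent" ([centre column, centre row, width, height] in pixels, round what is visible of it).
The state is a dict: "clock": time; "joint_pos": joint angles; "joint_vel": joint speeds; "tau": joint torques, N m; "eef_pos": TCP position; "tool_rot": TCP orientation; "ft_force": force on the tool from outside, world axes, zero at the start; "ft_torque": the same for the moment, N m; "grip_width": finger opening in m; "grasp_force": force on a finger pad.
Only numpy, scipy, OpenCV 4.12 (cv2) and the standard library are available. Lean on these libraries where they do the work, as an engineer would, in place of code of your own. Each camera call takes 0.05 s, during which the arm holds its last target. There are 200 camera calls.

## Working session

There is one attempt and no reset: what is moved stays moved. The work goes in short steps, Python scripts to look and compute and a tool call to move; the robot and the scene stay as the last step left them, time stands still between calls to the robot, and variables do not carry over. Pictures are saved under pics/ and viewed, at most 10 in all, crops included, and the job is handed in when it is done.

Besides the shell and the picture viewer there is one more tool, called after ">>>" as name(argument=value, ...), one argument or row to a line, values as JSON. drive_tool: Moves the arm, as the interface text tells. Its arguments: {"type":"object","properties":{"rows":{"type":"array","items":{"type":"object","properties":{"dx":{"type":"number"},"dy":{"type":"number"},"dz":{"type":"number"},"wx":{"type":"number"},"wy":{"type":"number"},"wz":{"type":"number"},"hand":{"type":"number"}}}}},"required":["rows"]}

```bash
mkdir -p pics
cat > h.py <<'E'
import numpy as np, cv2
from workcell import bot
def ray(cam,u,v,c=None):
    c=c or bot.get_calibration(cam); f=210/np.tan(np.radians(c['vfov'])/2)
    d=np.array([(u-c['cx'])/f,-(v-c['cy'])/f,-1.]); return np.array(c['origin']),np.array(c['rotation'])@d
def atz(cam,u,v,z):
    o,d=ray(cam,u,v); return o+d*(z-o[2])/d[2]
def proj(cam,p):
    c=bot.get_calibration(cam); f=210/np.tan(np.radians(c['vfov'])/2)
    q=np.array(c['rotation']).T@(np.array(p)-np.array(c['origin'])); return c['cx']+f*q[0]/-q[2], c['cy']-f*q[1]/-q[2]
E
python3 - <<'E'
from h import *
for n in('top','side'):
    im=bot.camera(n); cv2.imwrite(f'pics/{n}0.png',im[:,:,::-1])
    c=bot.get_calibration(n); print(n,c)
    for t in('tin','fence','catch','ink_bottle','tape_roll','eraser'):
        for r in bot.look_for(n,t)[:3]: 
            e=r['extent']; print(t,round(r['score'],2),np.round(e,1),np.round(atz(n,e[0],e[1],.0),3))
print(bot.get_obs())
E
```

```text
top {'vfov': 49.89896657934257, 'cx': 285.79216000721885, 'cy': 206.37160081506386, 'origin': array([0.39608106, 0.22822463, 1.01695443]), 'rotation': array([ 0.07488435, -0.0653111 , -0.6968547 ,  0.71029594])}Traceback (most recent call last):
  File "<stdin>", line 7, in <module>
  File "h.py", line 7, in atz
    o,d=ray(cam,u,v); return o+d*(z-o[2])/d[2]
        ~~~^^^^^^^^^
  File "h.py", line 5, in ray
    d=np.array([(u-c['cx'])/f,-(v-c['cy'])/f,-1.]); return np.array(c['origin']),np.array(c['rotation'])@d
                                                                                 ~~~~~~~~~~~~~~~~~~~~~~~^~
ValueError: matmul: Input operand 1 has a mismatch in its core dimension 0, with gufunc signature (n?,k),(k,m?)->(n?,m?) (size 3 is different from 4)
```

View pics/top0.png

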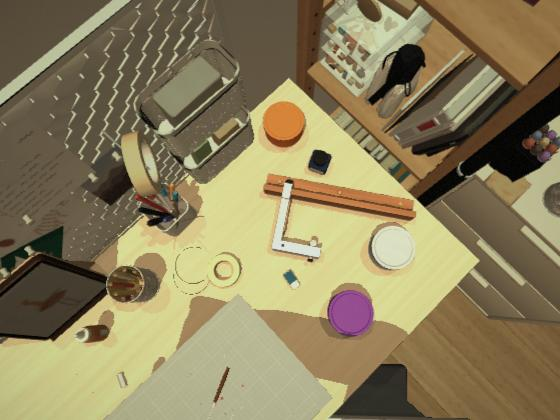

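The top view shows the silver tin at about (392,248), an orange look-alike at (284,122) and a purple one at (350,313). The fence runs from (415,212) to (267,185), with the holder at its left end (about 290,220). The eraser is at (291,279), the tape roll at (223,269) and the ink bottle at (319,161). The plain metal tin on the fence's open side is the one meant.

```bash
sed -i "s/import numpy as np, cv2/import numpy as np, cv2\nfrom scipy.spatial.transform import Rotation as R/; s/np.array(c\['rotation'\])/R.from_quat(c['rotation']).as_matrix()/" h.py
python3 - <<'E'
from h import *
for n in('top','side'):
    im=bot.camera(n); cv2.imwrite(f'pics/{n}0.png',im[:,:,::-1])
    c=bot.get_calibration(n); print(n,c['origin'],R.from_quat(c['rotation']).as_matrix()[:,2])
    for t in('tin','fence','catch','ink_bottle','tape_roll','eraser'):
        for r in bot.look_for(n,t)[:3]: 
            e=r['extent']; print(t,round(r['score'],2),np.round(e,1),np.round(atz(n,e[0],e[1],.0),3))
    if n=='top': cv2.imwrite('pics/crop0.png',cv2.resize(im[150:330,240:440,::-1],None,fx=3.2,fy=3.2,interpolation=cv2.INTER_CUBIC))
print(bot.get_obs())
E
```

```text
top [0.39608106 0.22822463 1.01695443] [-0.19714744 -0.0153554   0.98025359]
tin 0.92 [390.7 248.8  42.8  43.7] [0.507 0.006 0.   ]
tin 0.82 [350.  312.   48.   47.3] [0.367 0.099 0.   ]
tin 0.78 [283.4 124.3  42.8  50.1] [0.8   0.254 0.   ]
fence 0.57 [343.8 197.2 148.2  49. ] [0.625 0.111 0.   ]
ink_bottle 0.63 [321.2 162.4  22.9  25.8] [0.707 0.163 0.   ]
tape_roll 0.77 [224.7 270.9  36.   33.2] [0.451 0.378 0.   ]
eraser 0.63 [290.8 279.   15.   22.3] [0.436 0.23  0.   ]
side [0.27388987 0.86079935 0.67151061] [-0.32292498  0.67661382  0.6617501 ]
tin 0.92 [401.9 207.1  47.5  49.2] [0.37  0.067 0.   ]
tin 0.72 [356.2 166.9  37.6  41.9] [ 0.513 -0.03   0.   ]
tin 0.5 [215.5 187.9   8.   30.9] [0.781 0.197 0.   ]
fence 0.75 [288.5 189.3 102.4  94.4] [0.625 0.125 0.   ]
fence 0.33 [331.8 213.2  18.3  16.9] [0.504 0.157 0.   ]
catch 0.39 [330.8 209.8  16.2  15.1] [0.51  0.147 0.   ]
ink_bottle 0.69 [250.8 181.6  21.3  31.1] [0.718 0.14  0.   ]
ink_bottle 0.68 [332.1 213.1  20.9  18.5] [0.503 0.156 0.   ]
tape_roll 0.7 [313.8 293.2  40.4  37. ] [0.452 0.375 0.   ]
eraser 0.73 [352.9 243.9  24.4  11.3] [0.43  0.224 0.   ]
{'clock': 0.8, 'joint_pos': array([ 1.32601812e+00,  2.40543094e-01,  4.99092987e-03,  1.33520066e+00,
       -6.67599819e-06,  1.57079853e+00]), 'joint_vel': array([ 4.39301330e-04,  1.59076695e-03,  1.02443159e-03, -8.56360625e-05,
       -2.12635121e-04, -2.55298365e-04]), 'tau': array([-2.79509377e-04, -3.72155535e+01,  2.52676857e+01,  9.42789266e-04,
        1.50967674e-05,  2.37973907e-06]), 'eef_pos': array([0.12117122, 0.48509006, 0.24233145]), 'tool_rot': array([1.22084880e-01, 9.92519663e-01, 2.11824109e-05, 5.96865074e-06]), 'ft_force': array([-0.23745952, -0.5045264 , -0.08355768]), 'ft_torque': array([-0.00464907, -0.02430241,  0.01059379]), 'grasp_force': 0.0, 'grip_width': 0.08556446163321559}
```

View pics/crop0.png

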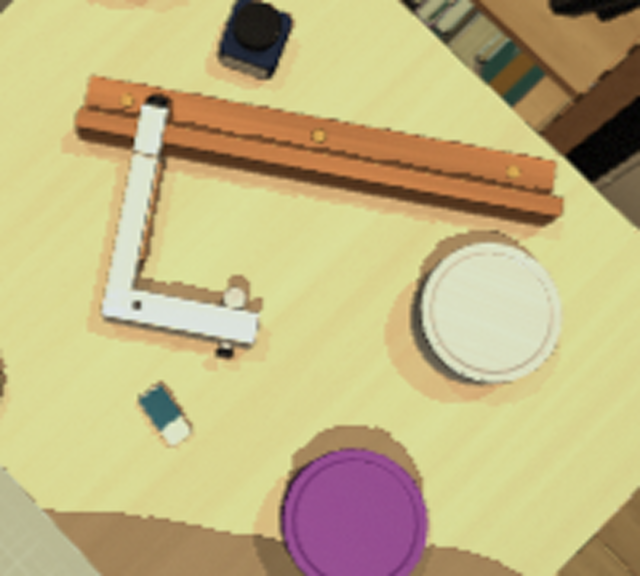

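View pics/side0.png

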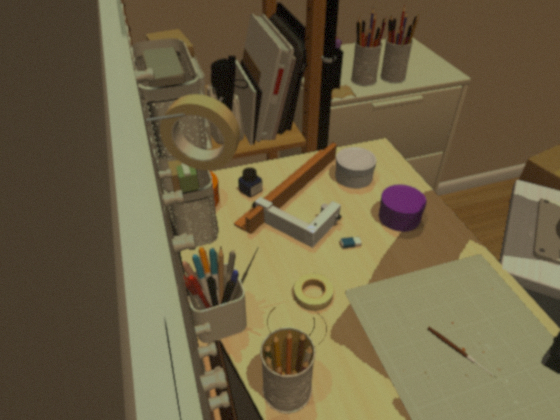

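The crop confirms the target: a silver-white closed tin at (393,248) in the top view. It stands right of the open stretch on the guide-face side. The catch nose shows at crop (235,295). Next I fit the fence and the tin precisely.

Run:
```python
from h import *
im=cv2.imread('pics/top0.png')[:,:,::-1].astype(int)
for u in (305,330,355,380,400):
    v0=int(185+(u-265)*.18); print(u,[(v,*im[v,u]) for v in range(v0-4,v0+22)])
o=bot.outline_of('top','tin')[0] if bot.camera('top') is not None else 0
m=o['region'].astype(np.uint8); cs=max(cv2.findContours(m,0,1)[0],key=cv2.contourArea); print('tin outline',cv2.fitEllipse(cs))
f=bot.outline_of('top','fence'); print([ (r['score'],r['extent']) for r in f]); fm=f[0]['region']
for p in [(.5,0,0),(.6,.1,.045)]: print(proj('top',p))
vis=cv2.resize(im[170:240,255:425,::-1].astype(np.uint8),None,fx=4.7,fy=4.7,interpolation=cv2.INTER_NEAREST);cv2.imwrite('pics/f.png',vis)
```

```text
305 [(188, np.int64(200), np.int64(129), np.int64(74)), (189, np.int64(180), np.int64(116), np.int64(67)), (190, np.int64(123), np.int64(78), np.int64(45)), (191, np.int64(144), np.int64(92), np.int64(53)), (192, np.int64(190), np.int64(122), np.int64(71)), (193, np.int64(193), np.int64(123), np.int64(71)), (194, np.int64(193), np.int64(124), np.int64(71)), (195, np.int64(196), np.int64(125), np.int64(73)), (196, np.int64(184), np.int64(119), np.int64(69)), (197, np.int64(97), np.int64(64), np.int64(36)), (198, np.int64(85), np.int64(55), np.int64(30)), (199, np.int64(86), np.int64(57), np.int64(34)), (200, np.int64(96), np.int64(65), np.int64(40)), (201, np.int64(148), np.int64(114), np.int64(75)), (202, np.int64(207), np.int64(169), np.int64(116)), (203, np.int64(208), np.int64(170), np.int64(117)), (204, np.int64(210), np.int64(173), np.int64(119)), (205, np.int64(218), np.int64(191), np.int64(130)), (206, np.int64(219), np.int64(216), np.int64(146)), (207, np.int64(219), np.int64(216), np.int64(147)), (208, np.int64(219), np.int64(217), np.int64(148)), (209, np.int64(219), np.int
[... 5142 characters left out ...]
21)), (223, np.int64(215), np.int64(194), np.int64(134)), (224, np.int64(200), np.int64(194), np.int64(133)), (225, np.int64(166), np.int64(136), np.int64(92)), (226, np.int64(171), np.int64(144), np.int64(105)), (227, np.int64(208), np.int64(202), np.int64(168)), (228, np.int64(220), np.int64(224), np.int64(194)), (229, np.int64(218), np.int64(223), np.int64(197)), (230, np.int64(207), np.int64(210), np.int64(183))]
tin outline ((283.1040954589844, 123.91471099853516), (40.37715148925781, 44.3474006652832), 169.78140258789062)
[(0.76, [341.3, 196.0, 153.2, 45.4])]
(np.float64(393.5569417921083), np.float64(252.18625651702308))
(np.float64(351.19182493237224), np.float64(203.75139625315558))
```

View pics/f.png

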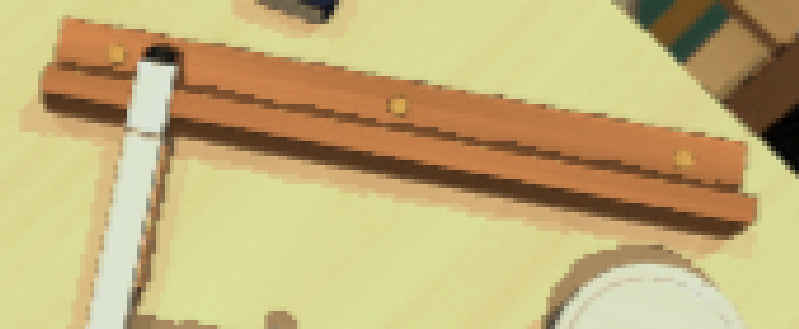

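The enlarged fence shows the guide face's top edge running from about (264.5,189) to (415.6,217), with the dark face below it and a base edge about 4 px lower.

Run:
```python
from h import *
im=cv2.imread('pics/top0.png')
U=[305,330,355,380,400]
def line(vs,z):
    P=np.array([atz('top',u,v,z)[:2] for u,v in zip(U,vs)]); c=P.mean(0); d=np.linalg.svd(P-c)[2][0]; d*=np.sign(d[1]); print(z,c,d,np.degrees(np.arctan2(d[1],d[0])),(P-c)@[-d[1],d[0]]); return c,d
line([200.8,205.3,209.9,214.8,218.4],0); c,d=line([196.5,201.3,206.1,210.6,214.4],.045)
A=atz('top',264.5,189.1,.045)[:2];B=atz('top',415.6,217.2,.045)[:2];print('ends',A,B,np.linalg.norm(A-B))
y=d; x=np.array([y[1],-y[0]]); 
mid=(A+B)/2; o=mid+x*((c-mid)@x); print('fence origin',o,'x',x,'y',y)
w=((im[:,:,0]>165)).astype(np.uint8); w[:225]=0;w[275:]=0;w[:,:365]=0;w[:,420:]=0
cs=max(cv2.findContours(w,0,1)[0],key=cv2.contourArea)[:,0]
P=np.array([atz('top',*q,.056)[:2] for q in cs]); cc,r=cv2.minEnclosingCircle((P*1000).astype(np.float32)); print('tin',cc,r)
n=len(P); s=np.linalg.lstsq(np.c_[2*P,np.ones(n)],(P**2).sum(1),rcond=None)[0]; t=s[:2]; print(t,np.sqrt(s[2]+t@t))
f=lambda p:((p[:2]-o)@x,(p[:2]-o)@y)
print('tin in fence',f(t))
a=bot.get_calibration('side')
for n,u,v,z in (('catch',240+235/3.2,150+290/3.2,.039),('armtip',240+258/3.2,150+318/3.2,.044),('armcorner',240+103/3.2,150+316/3.2,.044),('stopinner top',240+140/3.2,150+290/3.2,.044),('eraser',291,279,.013),('purple',350,312,.05)):
    print(n,np.round(f(atz('top',u,v,z)),4))
```

```text
0 [0.59535705 0.08804736] [0.1698989 0.9854615] 80.2180590546392 [ 1.99644440e-04 -1.61735141e-04 -2.90815435e-04  2.69978585e-04
 -1.70724490e-05]
0.045 [0.59561281 0.09416674] [0.17200053 0.98509686] 80.09584522018382 [-1.56681224e-04  6.81134894e-05  2.91653216e-04 -1.46804853e-04
 -5.62806282e-05]
ends [0.62972971 0.29139731] [ 0.57256833 -0.0398262 ] 0.336119672766913
fence origin [0.601134   0.12578818] x [ 0.98509686 -0.17200053] y [0.17200053 0.98509686]
tin (504.9956359863281, 12.512080192565918) 46.5505256652832
[0.50544652 0.01274923] 0.04519288955039078
tin in fence (np.float64(-0.07481867515621786), np.float64(-0.1278126055108083))
catch [-0.0917  0.0409]
armtip [-0.108   0.0224]
armcorner [-0.1266  0.1252]
stopinner top [-0.1046  0.1041]
eraser [-0.181   0.0734]
purple [-0.2256 -0.0604]
```

>>> drive_tool(
  rows=[
    {"dx": -8.18, "dy": -7.42, "dz": 1.6, "wz": -0.82, "hand": 30},
    {"dx": -8.18, "dy": -7.42, "dz": 1.6, "wz": -0.82, "hand": 30},
    {"dx": -8.18, "dy": -7.42, "dz": 1.6, "wz": -0.82, "hand": 30},
    {"dx": -8.18, "dy": -7.42, "dz": 1.6, "wz": -0.82, "hand": 30},
    {"dx": -8.18, "dy": -7.42, "dz": 1.6, "wz": -0.82, "hand": 30},
    {"dx": -8.18, "dy": -7.42, "dz": 1.6, "wz": -0.82, "hand": 30},
    {"dx": -8.18, "dy": -7.42, "dz": 1.6, "wz": -0.82, "hand": 30},
    {"dx": -8.18, "dy": -7.42, "dz": 1.6, "wz": -0.82, "hand": 30},
    {"dx": -8.18, "dy": -7.42, "dz": 1.6, "wz": -0.82, "hand": 30},
    {"dx": -8.18, "dy": -7.42, "dz": 1.6, "wz": -0.82, "hand": 30},
    {"dx": -8.18, "dy": -7.42, "dz": 1.6, "wz": -0.82, "hand": 30},
    {"dx": -8.18, "dy": -7.42, "dz": 1.6, "wz": -0.82, "hand": 30},
    {"dx": -8.18, "dy": -7.42, "dz": 1.6, "wz": -0.82, "hand": 30},
    {"dx": -8.18, "dy": -7.42, "dz": 1.6, "wz": -0.82, "hand": 30},
    {"dx": -8.18, "dy": -7.42, "dz": 1.6, "wz": -0.82, "hand": 30},
  ],
)

```text
invalid input at $.rows[0]: expected keys dx, dy, dz, wx, wy, wz, hand
```

>>> drive_tool(
  rows=[
    {"dx": -8.18, "dy": -7.42, "dz": 1.6, "wx": 0, "wy": 0, "wz": -0.82, "hand": 30},
    {"dx": -8.18, "dy": -7.42, "dz": 1.6, "wx": 0, "wy": 0, "wz": -0.82, "hand": 30},
    {"dx": -8.18, "dy": -7.42, "dz": 1.6, "wx": 0, "wy": 0, "wz": -0.82, "hand": 30},
    {"dx": -8.18, "dy": -7.42, "dz": 1.6, "wx": 0, "wy": 0, "wz": -0.82, "hand": 30},
    {"dx": -8.18, "dy": -7.42, "dz": 1.6, "wx": 0, "wy": 0, "wz": -0.82, "hand": 30},
    {"dx": -8.18, "dy": -7.42, "dz": 1.6, "wx": 0, "wy": 0, "wz": -0.82, "hand": 30},
    {"dx": -8.18, "dy": -7.42, "dz": 1.6, "wx": 0, "wy": 0, "wz": -0.82, "hand": 30},
    {"dx": -8.18, "dy": -7.42, "dz": 1.6, "wx": 0, "wy": 0, "wz": -0.82, "hand": 30},
    {"dx": -8.18, "dy": -7.42, "dz": 1.6, "wx": 0, "wy": 0, "wz": -0.82, "hand": 30},
    {"dx": -8.18, "dy": -7.42, "dz": 1.6, "wx": 0, "wy": 0, "wz": -0.82, "hand": 30},
    {"dx": -8.18, "dy": -7.42, "dz": 1.6, "wx": 0, "wy": 0, "wz": -0.82, "hand": 30},
    {"dx": -8.18, "dy": -7.42, "dz": 1.6, "wx": 0, "wy": 0, "wz": -0.82, "hand": 30},
    {"dx": -8.18, "dy": -7.42, "dz": 1.6, "wx": 0, "wy": 0, "wz": -0.82, "hand": 30},
    {"dx": -8.18, "dy": -7.42, "dz": 1.6, "wx": 0, "wy": 0, "wz": -0.82, "hand": 30},
    {"dx": -8.18, "dy": -7.42, "dz": 1.6, "wx": 0, "wy": 0, "wz": -0.82, "hand": 30},
    {"dx": -8.18, "dy": -7.42, "dz": 1.6, "wx": 0, "wy": 0, "wz": -0.82, "hand": 30},
  ],
)

```text
clock: 2.55
eef_pos: [0.4276, 0.0273, 0.1626]
tool_rot: [0.085, 0.996, 0.0, 0.0]
ft_force: [-0.7, -0.2, 0.2]
grip_width: 0.0298
grasp_force: 0.0
```

>>> drive_tool(
  rows=[
    {"dx": 0, "dy": -0.02, "dz": 1.4, "wx": 0, "wy": 0, "wz": 0, "hand": 30},
    {"dx": 0, "dy": -0.02, "dz": 2.0, "wx": 0, "wy": 0, "wz": 0, "hand": 30},
    {"dx": 0, "dy": -0.02, "dz": 2.75, "wx": 0, "wy": 0, "wz": 0, "hand": 30},
    {"dx": -0.1, "dy": -0.02, "dz": 2.75, "wx": 0, "wy": 0, "wz": 0, "hand": 30},
    {"dx": -0.2, "dy": -0.02, "dz": 2.75, "wx": 0, "wy": 0, "wz": 0, "hand": 30},
  ],
)

```text
clock: 3.05
eef_pos: [0.4379, 0.024, 0.0253]
tool_rot: [0.086, 0.996, -0.0, -0.0]
ft_force: [0.4, 0.6, 1.1]
grip_width: 0.0301
grasp_force: 0.0
```

```bash
cat >> h.py <<'E'
o=np.array([.601134,.125788]); x=np.array([.985097,-.172]); y=np.array([.172,.985097])
f=lambda p:np.round([(np.array(p)[:2]-o)@x,(np.array(p)[:2]-o)@y],4)
def state():
    s=bot.get_obs(); F=s['ft_force']; print('t',s['clock'],'tcp fence',f(s['eef_pos']),'z',s['eef_pos'][2],'F fence',np.round([F[:2]@x,F[:2]@y,F[2]],1),'w',s['grip_width'])
def tin():
    bot.camera('top'); r=[(e['extent'],e['score']) for e in bot.look_for('top','tin')]
    print([(f(atz('top',e[0],e[1],.04)),round(s,2)) for e,s in r])
E
python3 - <<'E'
from h import *
state(); tin()
c=bot.camera('top'); cv2.imwrite('pics/c1.png',cv2.resize(c[150:330,260:460,::-1],None,fx=3,fy=3,interpolation=cv2.INTER_CUBIC))
E
```

```text
t 3.05 tcp fence [-0.1433 -0.1283] z 0.025298132842059954 F fence [0.3 0.6 1.1] w 0.030142711860672144
[(array([0.1543, 0.1596]), 0.81), (array([-0.2288, -0.0627]), 0.79), (array([-0.0751, -0.1222]), 0.63)]
```

View pics/c1.png

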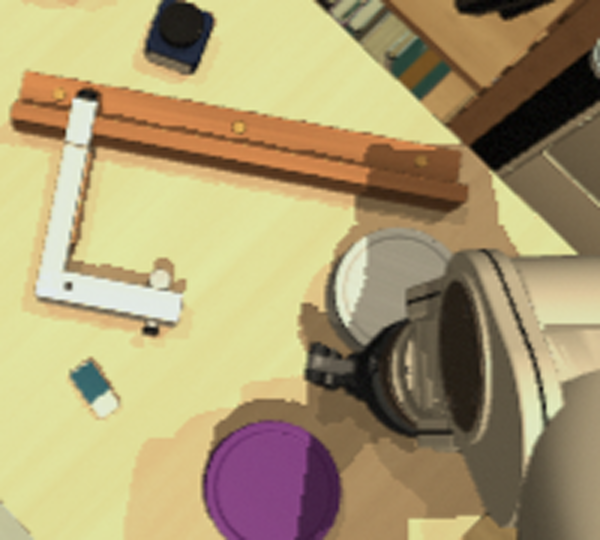

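The tool is down beside the tin on the side away from the fence, ready to push square towards it.

>>> drive_tool(
  rows=[
    {"dx": -0.05, "dy": 0, "dz": 0, "wx": 0, "wy": 0, "wz": 0, "hand": 30},
    {"dx": -0.1, "dy": 0, "dz": 0, "wx": 0, "wy": 0, "wz": 0, "hand": 30},
    {"dx": -0.15, "dy": 0, "dz": 0, "wx": 0, "wy": 0, "wz": 0, "hand": 30},
    {"dx": -0.2, "dy": 0, "dz": 0, "wx": 0, "wy": 0, "wz": 0, "hand": 30},
    {"dx": -0.24, "dy": 0, "dz": 0, "wx": 0, "wy": 0, "wz": 0, "hand": 30},
    {"dx": -0.28, "dy": 0, "dz": 0, "wx": 0, "wy": 0, "wz": 0, "hand": 30},
    {"dx": -0.32, "dy": 0, "dz": 0, "wx": 0, "wy": 0, "wz": 0, "hand": 30},
    {"dx": -0.36, "dy": 0, "dz": 0, "wx": 0, "wy": 0, "wz": 0, "hand": 30},
    {"dx": -0.4, "dy": 0, "dz": 0, "wx": 0, "wy": 0, "wz": 0, "hand": 30},
    {"dx": -0.44, "dy": 0, "dz": 0, "wx": 0, "wy": 0, "wz": 0, "hand": 30},
    {"dx": -0.48, "dy": 0, "dz": 0, "wx": 0, "wy": 0, "wz": 0, "hand": 30},
    {"dx": -0.52, "dy": 0, "dz": 0, "wx": 0, "wy": 0, "wz": 0, "hand": 30},
    {"dx": -0.56, "dy": 0, "dz": 0, "wx": 0, "wy": 0, "wz": 0, "hand": 30},
    {"dx": -0.6, "dy": 0, "dz": 0, "wx": 0, "wy": 0, "wz": 0, "hand": 30},
    {"dx": -0.64, "dy": 0, "dz": 0, "wx": 0, "wy": 0, "wz": 0, "hand": 30},
    {"dx": -0.68, "dy": 0, "dz": 0, "wx": 0, "wy": 0, "wz": 0, "hand": 30},
  ],
)

```text
clock: 4.8
eef_pos: [0.4714, 0.0174, 0.0248]
tool_rot: [0.086, 0.996, -0.0, 0.0]
ft_force: [-1.0, 1.1, -0.9]
grip_width: 0.0299
grasp_force: 0.5
```

```bash
python3 -c "
from h import *
state(); tin()"
```

```text
t 4.8 tcp fence [-0.1092 -0.1291] z 0.024802923930073002 F fence [-1.1  1.  -0.9] w 0.029931403843397996
[(array([-0.2304, -0.0644]), 0.82), (array([-0.0528, -0.1152]), 0.79), (array([0.152 , 0.1601]), 0.73), (array([ 0.0196, -0.0012]), 0.2)]
```

>>> drive_tool(
  rows=[
    {"dx": -0.02, "dy": 0, "dz": 0, "wx": 0, "wy": 0, "wz": 0, "hand": 30},
    {"dx": -0.04, "dy": 0, "dz": 0, "wx": 0, "wy": 0, "wz": 0, "hand": 30},
    {"dx": -0.06, "dy": 0, "dz": 0, "wx": 0, "wy": 0, "wz": 0, "hand": 30},
    {"dx": -0.08, "dy": 0, "dz": 0, "wx": 0, "wy": 0, "wz": 0, "hand": 30},
  ],
)

```text
clock: 5.3
eef_pos: [0.4751, 0.0168, 0.0249]
tool_rot: [0.087, 0.996, 0.0, -0.0]
ft_force: [-1.3, 0.1, 1.1]
grip_width: 0.0301
grasp_force: 0.9
```

>>> drive_tool(
  rows=[
    {"dx": -0.02, "dy": 0, "dz": 0, "wx": 0, "wy": 0, "wz": 0, "hand": 30},
    {"dx": -0.03, "dy": 0, "dz": 0, "wx": 0, "wy": 0, "wz": 0, "hand": 30},
  ],
)

```text
clock: 5.5
eef_pos: [0.4768, 0.0165, 0.0248]
tool_rot: [0.087, 0.996, 0.0, 0.0]
ft_force: [-2.2, 0.7, 1.4]
grip_width: 0.0301
grasp_force: 0.9
```

>>> drive_tool(
  rows=[
    {"dx": -0.015, "dy": 0, "dz": 0, "wx": 0, "wy": 0, "wz": 0, "hand": 30},
    {"dx": -0.03, "dy": 0, "dz": 0, "wx": 0, "wy": 0, "wz": 0, "hand": 30},
  ],
)

```text
clock: 5.7
eef_pos: [0.4778, 0.0163, 0.0248]
tool_rot: [0.087, 0.996, 0.0, -0.0]
ft_force: [-4.0, 1.1, 2.5]
grip_width: 0.0298
grasp_force: 1.6
```

>>> drive_tool(
  rows=[
    {"dx": -0.01, "dy": 0, "dz": 0, "wx": 0, "wy": 0, "wz": 0, "hand": 30},
  ],
)

```text
clock: 5.8
eef_pos: [0.4778, 0.0163, 0.0246]
tool_rot: [0.086, 0.996, 0.0, -0.001]
ft_force: [-4.4, 1.9, 2.1]
grip_width: 0.0302
grasp_force: 2.2
```

>>> drive_tool(
  rows=[
    {"dx": -0.01, "dy": 0, "dz": 0, "wx": 0, "wy": 0, "wz": 0, "hand": 30},
  ],
)

```text
clock: 5.9
eef_pos: [0.4779, 0.0163, 0.0246]
tool_rot: [0.086, 0.996, 0.0, -0.001]
ft_force: [-5.9, 1.1, 4.3]
grip_width: 0.03
grasp_force: 2.8
```

The force rises while the tool stands still, so the tin is on the fence. I now retreat, lift, turn and go behind the tin.

>>> drive_tool(
  rows=[
    {"dx": 0.2, "dy": 0, "dz": 0, "wx": 0, "wy": 0, "wz": 0, "hand": 30},
    {"dx": 0.7, "dy": 0, "dz": 0, "wx": 0, "wy": 0, "wz": 0, "hand": 30},
    {"dx": 0.7, "dy": 0, "dz": -0.8, "wx": 0, "wy": 0, "wz": 0, "hand": 30},
    {"dx": 0.7, "dy": 0, "dz": -1.6, "wx": 0, "wy": 0, "wz": 0, "hand": 30},
    {"dx": 0.7, "dy": -0.8, "dz": -1.8, "wx": 0, "wy": 0, "wz": 1.7, "hand": 30},
    {"dx": 0.7, "dy": -1.52, "dz": -1.8, "wx": 0, "wy": 0, "wz": 3.4, "hand": 30},
    {"dx": 0, "dy": -1.52, "dz": -1.8, "wx": 0, "wy": 0, "wz": 5.1, "hand": 30},
    {"dx": -0.8, "dy": -1.52, "dz": -1.8, "wx": 0, "wy": 0, "wz": 6.8, "hand": 30},
    {"dx": -1.15, "dy": -1.52, "dz": -1.8, "wx": 0, "wy": 0, "wz": 8.5, "hand": 30},
    {"dx": -1.15, "dy": -1.52, "dz": -1.8, "wx": 0, "wy": 0, "wz": 10.2, "hand": 30},
    {"dx": -1.15, "dy": -1.52, "dz": -1.8, "wx": 0, "wy": 0, "wz": 11.9, "hand": 30},
    {"dx": -1.15, "dy": -1.52, "dz": -1.8, "wx": 0, "wy": 0, "wz": 13.6, "hand": 30},
    {"dx": -1.15, "dy": -1.52, "dz": -1.8, "wx": 0, "wy": 0, "wz": 15.3, "hand": 30},
    {"dx": -1.15, "dy": -1.52, "dz": -1.8, "wx": 0, "wy": 0, "wz": 17, "hand": 30},
    {"dx": -1.15, "dy": -1.52, "dz": -1.8, "wx": 0, "wy": 0, "wz": 18, "hand": 30},
    {"dx": -1.15, "dy": -1.52, "dz": -1.8, "wx": 0, "wy": 0, "wz": 18, "hand": 30},
    {"dx": -1.15, "dy": -1.52, "dz": -1.8, "wx": 0, "wy": 0, "wz": 18, "hand": 30},
  ],
)

```text
clock: 7.6
eef_pos: [0.523, -0.0688, 0.1149]
tool_rot: [0.765, 0.644, 0.0, 0.0]
ft_force: [-0.3, 0.1, -0.1]
grip_width: 0.0302
grasp_force: 0.0
```

```bash
python3 -c "
from h import *
state(); tin(); print(R.from_quat(bot.get_obs()['tool_rot']).as_matrix()[:,:2])
c=bot.camera('top'); cv2.imwrite('pics/c2.png',cv2.resize(c[150:330,260:460,::-1],None,fx=3,fy=3,interpolation=cv2.INTER_CUBIC))"
```

```text
t 7.6 tcp fence [-0.0435 -0.2051] z 0.1149392000436001 F fence [-0.3  0.1 -0.1] w 0.030159134691858568
[(array([-0.2295, -0.0605]), 0.76), (array([-0.0471, -0.1305]), 0.64), (array([0.1605, 0.1571]), 0.64)]
[[ 1.71202433e-01  9.85235663e-01]
 [ 9.85235867e-01 -1.71202319e-01]
 [-1.14381391e-04  6.74446353e-04]]
```

View pics/c2.png

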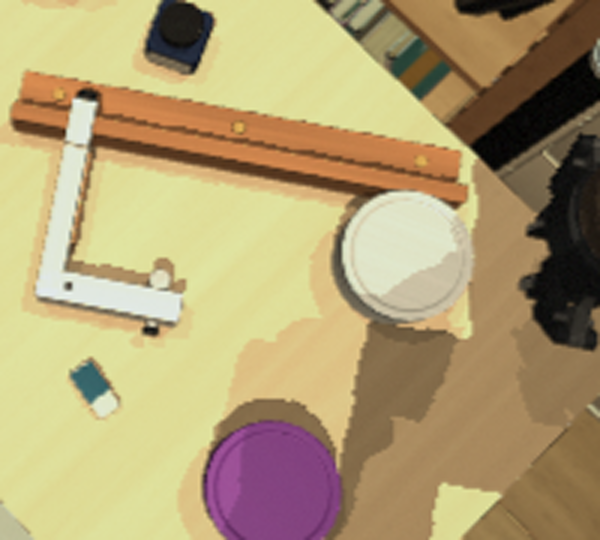

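Tin stands against the fence (measured x −47 mm, y −130 mm); the fingers hang behind it. Descend and begin the push along the fence.

>>> drive_tool(
  rows=[
    {"dx": 0, "dy": 0, "dz": 0.9, "wx": 0, "wy": 0, "wz": 0, "hand": 30},
    {"dx": 0, "dy": 0, "dz": 1.6, "wx": 0, "wy": 0, "wz": 0, "hand": 30},
    {"dx": 0, "dy": 0, "dz": 1.8, "wx": 0, "wy": 0, "wz": 0, "hand": 30},
    {"dx": 0.1, "dy": 0, "dz": 1.8, "wx": 0, "wy": 0, "wz": 0, "hand": 30},
    {"dx": 0.2, "dy": 0, "dz": 1.8, "wx": 0, "wy": 0, "wz": 0, "hand": 30},
    {"dx": 0.25, "dy": 0, "dz": 1.8, "wx": 0, "wy": 0, "wz": 0, "hand": 30},
    {"dx": 0.3, "dy": 0, "dz": 1.8, "wx": 0, "wy": 0, "wz": 0, "hand": 30},
    {"dx": 0.35, "dy": 0, "dz": 1.8, "wx": 0, "wy": 0, "wz": 0, "hand": 30},
    {"dx": 0.4, "dy": 0, "dz": 1.8, "wx": 0, "wy": 0, "wz": 0, "hand": 30},
    {"dx": 0.45, "dy": 0, "dz": 1.8, "wx": 0, "wy": 0, "wz": 0, "hand": 30},
    {"dx": 0.5, "dy": 0, "dz": 1.8, "wx": 0, "wy": 0, "wz": 0, "hand": 30},
    {"dx": 0.55, "dy": 0, "dz": 1.8, "wx": 0, "wy": 0, "wz": 0, "hand": 30},
    {"dx": 0.6, "dy": 0, "dz": 1.8, "wx": 0, "wy": 0, "wz": 0, "hand": 30},
    {"dx": 0.66, "dy": 0, "dz": 1.8, "wx": 0, "wy": 0, "wz": 0, "hand": 30},
    {"dx": 0.72, "dy": 0, "dz": 1.8, "wx": 0, "wy": 0, "wz": 0, "hand": 30},
    {"dx": 0.78, "dy": 0, "dz": 1.8, "wx": 0, "wy": 0, "wz": 0, "hand": 30},
    {"dx": 0.84, "dy": 0, "dz": 1.8, "wx": 0, "wy": 0, "wz": 0, "hand": 30},
    {"dx": 0.9, "dy": 0, "dz": 1.8, "wx": 0, "wy": 0, "wz": 0, "hand": 30},
  ],
)

```text
clock: 9.55
eef_pos: [0.5304, -0.024, 0.0247]
tool_rot: [0.766, 0.643, 0.0, -0.0]
ft_force: [-1.2, -2.4, 1.2]
grip_width: 0.0299
grasp_force: 1.0
```

```bash
python3 -c "
from h import *
state(); tin()"
```

```text
t 9.55 tcp fence [-0.0439 -0.1597] z 0.024730072856316003 F fence [-0.8 -2.6  1.2] w 0.029895050900024193
[(array([0.1572, 0.1586]), 0.81), (array([-0.0461, -0.1034]), 0.65)]
```

>>> drive_tool(
  rows=[
    {"dx": 0.07, "dy": 0, "dz": 0, "wx": 0, "wy": 0, "wz": 0, "hand": 30},
    {"dx": 0.14, "dy": 0, "dz": 0, "wx": 0, "wy": 0, "wz": 0, "hand": 30},
    {"dx": 0.21, "dy": 0, "dz": 0, "wx": 0, "wy": 0, "wz": 0, "hand": 30},
    {"dx": 0.28, "dy": 0, "dz": 0, "wx": 0, "wy": 0, "wz": 0, "hand": 30},
    {"dx": 0.35, "dy": 0, "dz": 0, "wx": 0, "wy": 0, "wz": 0, "hand": 30},
    {"dx": 0.42, "dy": 0, "dz": 0, "wx": 0, "wy": 0, "wz": 0, "hand": 30},
    {"dx": 0.49, "dy": 0, "dz": 0, "wx": 0, "wy": 0, "wz": 0, "hand": 30},
    {"dx": 0.56, "dy": 0, "dz": 0, "wx": 0, "wy": 0, "wz": 0, "hand": 30},
    {"dx": 0.63, "dy": 0, "dz": 0, "wx": 0, "wy": 0, "wz": 0, "hand": 30},
    {"dx": 0.7, "dy": 0, "dz": 0, "wx": 0, "wy": 0, "wz": 0, "hand": 30},
    {"dx": 0.77, "dy": 0, "dz": 0, "wx": 0, "wy": 0, "wz": 0, "hand": 30},
    {"dx": 0.84, "dy": 0, "dz": 0, "wx": 0, "wy": 0, "wz": 0, "hand": 30},
  ],
)

```text
clock: 10.85
eef_pos: [0.5376, 0.0173, 0.0248]
tool_rot: [0.766, 0.643, -0.0, -0.0]
ft_force: [-1.0, -1.5, -0.5]
grip_width: 0.0298
grasp_force: 0.8
```

```bash
python3 -c "
from h import *
state(); tin()"
```

```text
t 10.85 tcp fence [-0.0439 -0.1178] z 0.024772865421673482 F fence [-0.7 -1.7 -0.5] w 0.029828594026528085
[(array([-0.0453, -0.0639]), 0.88), (array([-0.1865,  0.0725]), 0.68), (array([0.1593, 0.158 ]), 0.62), (array([-0.2279, -0.0619]), 0.57), (array([-0.19  ,  0.2149]), 0.56)]
```

>>> drive_tool(
  rows=[
    {"dx": 0.07, "dy": 0, "dz": 0, "wx": 0, "wy": 0, "wz": 0, "hand": 30},
    {"dx": 0.14, "dy": 0, "dz": 0, "wx": 0, "wy": 0, "wz": 0, "hand": 30},
    {"dx": 0.21, "dy": 0, "dz": 0, "wx": 0, "wy": 0, "wz": 0, "hand": 30},
    {"dx": 0.28, "dy": 0, "dz": 0, "wx": 0, "wy": 0, "wz": 0, "hand": 30},
    {"dx": 0.35, "dy": 0, "dz": 0, "wx": 0, "wy": 0, "wz": 0, "hand": 30},
    {"dx": 0.42, "dy": 0, "dz": 0, "wx": 0, "wy": 0, "wz": 0, "hand": 30},
    {"dx": 0.49, "dy": 0, "dz": 0, "wx": 0, "wy": 0, "wz": 0, "hand": 30},
    {"dx": 0.56, "dy": 0, "dz": 0, "wx": 0, "wy": 0, "wz": 0, "hand": 30},
    {"dx": 0.63, "dy": 0, "dz": 0, "wx": 0, "wy": 0, "wz": 0, "hand": 30},
    {"dx": 0.7, "dy": 0, "dz": 0, "wx": 0, "wy": 0, "wz": 0, "hand": 30},
    {"dx": 0.77, "dy": 0, "dz": 0, "wx": 0, "wy": 0, "wz": 0, "hand": 30},
    {"dx": 0.84, "dy": 0, "dz": 0, "wx": 0, "wy": 0, "wz": 0, "hand": 30},
    {"dx": 0.91, "dy": 0, "dz": 0, "wx": 0, "wy": 0, "wz": 0, "hand": 30},
    {"dx": 0.98, "dy": 0, "dz": 0, "wx": 0, "wy": 0, "wz": 0, "hand": 30},
    {"dx": 1.05, "dy": 0, "dz": 0, "wx": 0, "wy": 0, "wz": 0, "hand": 30},
    {"dx": 1.12, "dy": 0, "dz": 0, "wx": 0, "wy": 0, "wz": 0, "hand": 30},
    {"dx": 1.18, "dy": 0, "dz": 0, "wx": 0, "wy": 0, "wz": 0, "hand": 30},
    {"dx": 1.24, "dy": 0, "dz": 0, "wx": 0, "wy": 0, "wz": 0, "hand": 30},
  ],
)

```text
clock: 12.75
eef_pos: [0.5483, 0.0783, 0.0248]
tool_rot: [0.766, 0.643, -0.0, -0.0]
ft_force: [-1.7, -2.3, 1.9]
grip_width: 0.03
grasp_force: 1.3
```

```bash
python3 -c "
from h import *
state(); tin()"
```

```text
t 12.75 tcp fence [-0.0439 -0.0558] z 0.024769077758895825 F fence [-1.3 -2.6  1.9] w 0.029998572854314218
[(array([0.1575, 0.16  ]), 0.95), (array([-0.0474,  0.0025]), 0.94), (array([-0.2278, -0.0625]), 0.66)]
```

>>> drive_tool(
  rows=[
    {"dx": 0.04, "dy": 0, "dz": 0, "wx": 0, "wy": 0, "wz": 0, "hand": 30},
    {"dx": 0.08, "dy": 0, "dz": 0, "wx": 0, "wy": 0, "wz": 0, "hand": 30},
    {"dx": 0.12, "dy": 0, "dz": 0, "wx": 0, "wy": 0, "wz": 0, "hand": 30},
    {"dx": 0.16, "dy": 0, "dz": 0, "wx": 0, "wy": 0, "wz": 0, "hand": 30},
    {"dx": 0.2, "dy": 0, "dz": 0, "wx": 0, "wy": 0, "wz": 0, "hand": 30},
    {"dx": 0.24, "dy": 0, "dz": 0, "wx": 0, "wy": 0, "wz": 0, "hand": 30},
    {"dx": 0.28, "dy": 0, "dz": 0, "wx": 0, "wy": 0, "wz": 0, "hand": 30},
    {"dx": 0.32, "dy": 0, "dz": 0, "wx": 0, "wy": 0, "wz": 0, "hand": 30},
  ],
)

```text
clock: 13.65
eef_pos: [0.551, 0.0938, 0.0248]
tool_rot: [0.766, 0.643, -0.0, 0.0]
ft_force: [-1.4, -4.7, 0.3]
grip_width: 0.03
grasp_force: 2.1
```

>>> drive_tool(
  rows=[
    {"dx": 0.03, "dy": 0, "dz": 0, "wx": 0, "wy": 0, "wz": 0, "hand": 30},
    {"dx": 0.06, "dy": 0, "dz": 0, "wx": 0, "wy": 0, "wz": 0, "hand": 30},
    {"dx": 0.09, "dy": 0, "dz": 0, "wx": 0, "wy": 0, "wz": 0, "hand": 30},
    {"dx": 0.12, "dy": 0, "dz": 0, "wx": 0, "wy": 0, "wz": 0, "hand": 30},
  ],
)

```text
clock: 14.05
eef_pos: [0.5512, 0.0985, 0.0247]
tool_rot: [0.766, 0.643, -0.002, 0.0]
ft_force: [-3.6, -5.2, 2.8]
grip_width: 0.0304
grasp_force: 3.0
```

>>> drive_tool(
  rows=[
    {"dx": 0.03, "dy": 0, "dz": 0, "wx": 0, "wy": 0, "wz": 0, "hand": 30},
    {"dx": 0.06, "dy": 0, "dz": 0, "wx": 0, "wy": 0, "wz": 0, "hand": 30},
    {"dx": 0.09, "dy": 0, "dz": 0, "wx": 0, "wy": 0, "wz": 0, "hand": 30},
    {"dx": 0.12, "dy": 0, "dz": 0, "wx": 0, "wy": 0, "wz": 0, "hand": 30},
  ],
)

```text
clock: 14.45
eef_pos: [0.5518, 0.1041, 0.0247]
tool_rot: [0.766, 0.643, -0.002, 0.0]
ft_force: [-4.3, -8.5, 4.5]
grip_width: 0.0302
grasp_force: 3.4
```

```bash
python3 -c "
from h import *
state(); tin()"
```

```text
t 14.45 tcp fence [-0.0449 -0.0298] z 0.024683146089714947 F fence [-2.8 -9.1  4.5] w 0.03019772308240467
[(array([-0.0488,  0.0333]), 0.82), (array([-0.2256, -0.0579]), 0.79), (array([0.1588, 0.1584]), 0.57)]
```

>>> drive_tool(
  rows=[
    {"dx": 0.03, "dy": 0, "dz": 0, "wx": 0, "wy": 0, "wz": 0, "hand": 30},
    {"dx": 0.06, "dy": 0, "dz": 0, "wx": 0, "wy": 0, "wz": 0, "hand": 30},
    {"dx": 0.09, "dy": 0, "dz": 0, "wx": 0, "wy": 0, "wz": 0, "hand": 30},
  ],
)

```text
clock: 14.85
eef_pos: [0.5523, 0.1084, 0.0247]
tool_rot: [0.766, 0.643, -0.002, 0.0]
ft_force: [-4.7, -7.6, 4.9]
grip_width: 0.0302
grasp_force: 3.6
```

>>> drive_tool(
  rows=[
    {"dx": 0.03, "dy": 0, "dz": 0, "wx": 0, "wy": 0, "wz": 0, "hand": 30},
    {"dx": 0.06, "dy": 0, "dz": 0, "wx": 0, "wy": 0, "wz": 0, "hand": 30},
    {"dx": 0.09, "dy": 0, "dz": 0, "wx": 0, "wy": 0, "wz": 0, "hand": 30},
  ],
)

```text
clock: 15.15
eef_pos: [0.553, 0.1129, 0.0247]
tool_rot: [0.766, 0.643, -0.002, 0.0]
ft_force: [-5.1, -6.7, 4.7]
grip_width: 0.0301
grasp_force: 3.7
```

>>> drive_tool(
  rows=[
    {"dx": 0.03, "dy": 0, "dz": 0, "wx": 0, "wy": 0, "wz": 0, "hand": 30},
    {"dx": 0.06, "dy": 0, "dz": 0, "wx": 0, "wy": 0, "wz": 0, "hand": 30},
  ],
)

```text
clock: 15.35
eef_pos: [0.5535, 0.1158, 0.0247]
tool_rot: [0.766, 0.643, -0.002, 0.0]
ft_force: [-5.3, -7.0, 5.1]
grip_width: 0.0299
grasp_force: 3.7
```

>>> drive_tool(
  rows=[
    {"dx": 0.03, "dy": 0, "dz": 0, "wx": 0, "wy": 0, "wz": 0, "hand": 30},
    {"dx": 0.06, "dy": 0, "dz": 0, "wx": 0, "wy": 0, "wz": 0, "hand": 30},
    {"dx": 0.09, "dy": 0, "dz": 0, "wx": 0, "wy": 0, "wz": 0, "hand": 30},
  ],
)

```text
clock: 15.65
eef_pos: [0.5542, 0.1204, 0.0247]
tool_rot: [0.766, 0.643, -0.002, 0.0]
ft_force: [-5.6, -7.0, 4.1]
grip_width: 0.0302
grasp_force: 3.6
```

>>> drive_tool(
  rows=[
    {"dx": 0.03, "dy": 0, "dz": 0, "wx": 0, "wy": 0, "wz": 0, "hand": 30},
    {"dx": 0.06, "dy": 0, "dz": 0, "wx": 0, "wy": 0, "wz": 0, "hand": 30},
    {"dx": 0.09, "dy": 0, "dz": 0, "wx": 0, "wy": 0, "wz": 0, "hand": 30},
  ],
)

```text
clock: 15.95
eef_pos: [0.555, 0.1249, 0.0247]
tool_rot: [0.766, 0.643, -0.002, 0.0]
ft_force: [-4.9, -6.9, 4.0]
grip_width: 0.0302
grasp_force: 3.5
```

>>> drive_tool(
  rows=[
    {"dx": 0.03, "dy": 0, "dz": 0, "wx": 0, "wy": 0, "wz": 0, "hand": 30},
    {"dx": 0.06, "dy": 0, "dz": 0, "wx": 0, "wy": 0, "wz": 0, "hand": 30},
  ],
)

```text
clock: 16.15
eef_pos: [0.5556, 0.1281, 0.0246]
tool_rot: [0.766, 0.643, -0.002, -0.0]
ft_force: [-5.0, -6.5, 3.6]
grip_width: 0.0303
grasp_force: 3.2
```

```bash
python3 -c "
from h import *
state(); tin()"
```

```text
t 16.15 tcp fence [-0.0452 -0.0056] z 0.02458702066912594 F fence [-3.8 -7.2  3.6] w 0.03033429812043798
[(array([-0.049 ,  0.0507]), 0.93), (array([0.1592, 0.1599]), 0.86), (array([-0.2275, -0.0601]), 0.57)]
```

>>> drive_tool(
  rows=[
    {"dx": 0.03, "dy": 0, "dz": 0, "wx": 0, "wy": 0, "wz": 0, "hand": 30},
    {"dx": 0.06, "dy": 0, "dz": 0, "wx": 0, "wy": 0, "wz": 0, "hand": 30},
    {"dx": 0.08, "dy": 0, "dz": 0, "wx": 0, "wy": 0, "wz": 0, "hand": 30},
  ],
)

```text
clock: 16.55
eef_pos: [0.5564, 0.1323, 0.0246]
tool_rot: [0.766, 0.643, -0.002, -0.0]
ft_force: [-3.5, -3.7, 3.6]
grip_width: 0.0301
grasp_force: 2.8
```

>>> drive_tool(
  rows=[
    {"dx": 0.02, "dy": 0, "dz": 0, "wx": 0, "wy": 0, "wz": 0, "hand": 30},
    {"dx": 0.04, "dy": 0, "dz": 0, "wx": 0, "wy": 0, "wz": 0, "hand": 30},
    {"dx": 0.06, "dy": 0, "dz": 0, "wx": 0, "wy": 0, "wz": 0, "hand": 30},
  ],
)

```text
clock: 16.85
eef_pos: [0.557, 0.1353, 0.0246]
tool_rot: [0.766, 0.643, -0.002, -0.0]
ft_force: [-3.8, -3.7, 2.9]
grip_width: 0.0301
grasp_force: 2.7
```

>>> drive_tool(
  rows=[
    {"dx": 0.02, "dy": 0, "dz": 0, "wx": 0, "wy": 0, "wz": 0, "hand": 30},
    {"dx": 0.04, "dy": 0, "dz": 0, "wx": 0, "wy": 0, "wz": 0, "hand": 30},
  ],
)

```text
clock: 17.05
eef_pos: [0.5574, 0.1374, 0.0246]
tool_rot: [0.766, 0.643, -0.002, -0.0]
ft_force: [-3.8, -4.3, 2.2]
grip_width: 0.0299
grasp_force: 2.5
```

>>> drive_tool(
  rows=[
    {"dx": 0.02, "dy": 0, "dz": 0, "wx": 0, "wy": 0, "wz": 0, "hand": 30},
    {"dx": 0.03, "dy": 0, "dz": 0, "wx": 0, "wy": 0, "wz": 0, "hand": 30},
  ],
)

```text
clock: 17.25
eef_pos: [0.5575, 0.1377, 0.0246]
tool_rot: [0.766, 0.643, -0.003, 0.001]
ft_force: [-5.1, -8.9, 4.8]
grip_width: 0.03
grasp_force: 4.1
```

>>> drive_tool(
  rows=[
    {"dx": 0.02, "dy": 0, "dz": 0, "wx": 0, "wy": 0, "wz": 0, "hand": 30},
    {"dx": 0.03, "dy": 0, "dz": 0, "wx": 0, "wy": 0, "wz": 0, "hand": 30},
  ],
)

```text
clock: 17.45
eef_pos: [0.5574, 0.1378, 0.0246]
tool_rot: [0.766, 0.643, -0.004, 0.001]
ft_force: [-4.4, -13.2, 5.8]
grip_width: 0.03
grasp_force: 5.5
```

>>> drive_tool(
  rows=[
    {"dx": 0.02, "dy": 0, "dz": 0, "wx": 0, "wy": 0, "wz": 0, "hand": 30},
    {"dx": 0.03, "dy": 0, "dz": 0, "wx": 0, "wy": 0, "wz": 0, "hand": 30},
  ],
)

```text
clock: 17.65
eef_pos: [0.5574, 0.1378, 0.0246]
tool_rot: [0.766, 0.642, -0.005, 0.002]
ft_force: [-5.6, -15.8, 7.6]
grip_width: 0.0301
grasp_force: 6.9
```

The tool no longer advances and the force climbs steeply, so the cork stop is reached. Back off.

>>> drive_tool(
  rows=[
    {"dx": -0.04, "dy": 0, "dz": 0, "wx": 0, "wy": 0, "wz": 0, "hand": 30},
    {"dx": -0.1, "dy": 0, "dz": 0, "wx": 0, "wy": 0, "wz": 0, "hand": 30},
    {"dx": -0.3, "dy": 0, "dz": 0, "wx": 0, "wy": 0, "wz": 0, "hand": 30},
    {"dx": -0.8, "dy": 0, "dz": 0, "wx": 0, "wy": 0, "wz": 0, "hand": 30},
    {"dx": -1.5, "dy": 0, "dz": -0.3, "wx": 0, "wy": 0, "wz": 0, "hand": 30},
    {"dx": -2, "dy": 0, "dz": -1, "wx": 0, "wy": 0, "wz": 0, "hand": 30},
    {"dx": -2.5, "dy": -0.5, "dz": -1.8, "wx": 0, "wy": 0, "wz": 0, "hand": 30},
    {"dx": -3, "dy": -1, "dz": -2.4, "wx": 0, "wy": 0, "wz": 0, "hand": 30},
    {"dx": -3, "dy": -1, "dz": -2.4, "wx": 0, "wy": 0, "wz": 0, "hand": 30},
    {"dx": -3, "dy": -1, "dz": -2.4, "wx": 0, "wy": 0, "wz": 0, "hand": 30},
  ],
)

```text
clock: 18.65
eef_pos: [0.4857, 0.0033, 0.1462]
tool_rot: [0.766, 0.643, 0.002, 0.001]
ft_force: [0.1, 0.0, 0.9]
grip_width: 0.0299
grasp_force: 0.0
```

```bash
python3 -c "
from h import *
state(); tin()
c=bot.camera('top'); cv2.imwrite('pics/c3.png',cv2.resize(c[160:300,250:390,::-1],None,fx=4,fy=4,interpolation=cv2.INTER_CUBIC))"
```

```text
t 18.65 tcp fence [-0.0926 -0.1406] z 0.1461598296981051 F fence [0.1 0.  0.9] w 0.029919817832639074
[(array([-0.2266, -0.0611]), 0.93), (array([0.1615, 0.1594]), 0.92), (array([-0.0512,  0.0585]), 0.91), (array([ 0.0194, -0.0048]), 0.57)]
```

View pics/c3.png

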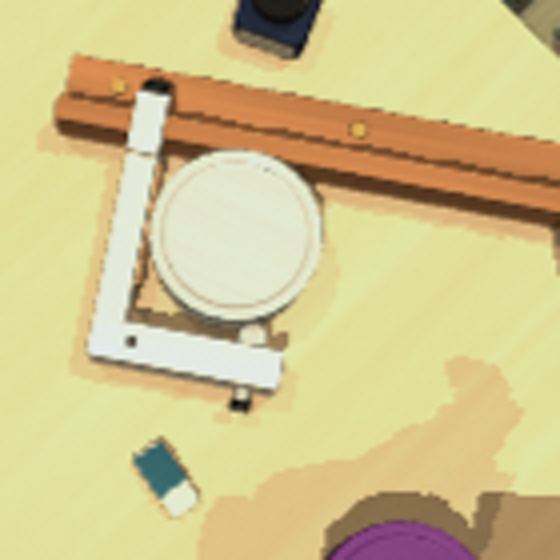

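The tin sits in the holder between fence, stop and catch nose (crop about (252,335)), which is out behind its shoulder. One circle fit to check the seating.

Run:
```python
from h import *
from scipy.optimize import least_squares
im=bot.camera('top'); g=cv2.GaussianBlur(im,(0,0),.7).astype(float)[:,:,2]
c0=o+x*-.047+y*.0595
u0,v0=proj('top',[*c0,.056])
# radial edge: blue-channel drop outside rim
P=[]
for a in np.arange(0,360,4):
    d=np.array([np.cos(np.radians(a)),np.sin(np.radians(a))])
    rs=np.arange(.040,.054,.0004); q=np.array([proj('top',[*(c0+d*r),.056]) for r in rs]).astype(np.float32)
    s=cv2.remap(g,q[:,0].reshape(-1,1),q[:,1].reshape(-1,1),cv2.INTER_LINEAR).ravel(); k=np.argmin(np.diff(s)); 
    if np.diff(s)[k]<-3: P.append(c0+d*rs[k])
P=np.array(P); r=least_squares(lambda p:np.hypot(*(P-p).T)-.047,c0,loss='soft_l1',f_scale=.001)
print(len(P),f(r.x),np.median(abs(r.fun)))
for n in('ink_bottle','tape_roll','eraser'): e=bot.look_for('top',n)[0]['extent']; print(n,np.round(atz('top',e[0],e[1],0),3))
```

```text
Traceback (most recent call last):
  File "h.py", line 10, in proj
    c=bot.get_calibration(cam); f=210/np.tan(np.radians(c['vfov'])/2)
ValueError: time passes only in moves, steps and waits
```

```bash
cat >> h.py <<'E'
import functools
bot_cal=functools.lru_cache(None)(bot.get_calibration)
E
sed -i '1,12s/bot.get_calibration(cam)/bot_cal(cam)/' h.py
cat > chk.py <<'E'
from h import *
from scipy.optimize import least_squares
im=bot.camera('top'); g=cv2.GaussianBlur(im,(0,0),.7).astype(float)[:,:,2]
c0=o+x*-.047+y*.0595
P=[]
for a in np.arange(0,360,4):
    d=np.array([np.cos(np.radians(a)),np.sin(np.radians(a))])
    rs=np.arange(.040,.054,.0004); q=np.array([proj('top',[*(c0+d*r),.056]) for r in rs]).astype(np.float32)
    s=cv2.remap(g,q[:,0].reshape(-1,1),q[:,1].reshape(-1,1),cv2.INTER_LINEAR).ravel(); k=np.argmin(np.diff(s)); 
    if np.diff(s)[k]<-3: P.append(c0+d*rs[k])
P=np.array(P); r=least_squares(lambda p:np.hypot(*(P-p).T)-.047,c0,loss='soft_l1',f_scale=.001)
print(len(P),f(r.x),np.median(abs(r.fun)))
for n in('ink_bottle','tape_roll','eraser'):
    for e in bot.look_for('top',n)[:1]: print(n,np.round(atz('top',*e['extent'][:2],0),3))
E
python3 chk.py
```

```text
90 [-0.0475  0.0608] 0.0007945361664147173
ink_bottle [0.709 0.166 0.   ]
tape_roll [0.454 0.377 0.   ]
eraser [0.576 0.19  0.   ]
```

The tin measures x −47.5 mm and y +60.8 mm, so it is home. The eraser's network hit was spurious: the picture shows it unmoved at (291.7,279.5).

```bash
python3 -c "
from workcell import bot
print(bot.job_done())"
```

```text
the job is handed in; nothing more can be done
None
```

I handed the job in with the tin home in the holder: it measured about 0.5 mm off the fence and 61 mm past its middle, the catch showed out behind its shoulder, and the ink bottle, tape roll and eraser stood where they were; the hand-in gave no verdict.

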